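# Press the sample pots shut, cleanest first

### The arm

A 6-joint arm with a two-finger parallel gripper is mounted at the origin on the work surface. World frame = base frame: x ahead of the robot, y to its left, z up, the work surface at z = 0. Lengths are in mm, angles in rad, forces in N, time in s.
With the tool pointing down it reaches from about 400 to 925 mm from the base axis. Payload 12.5 kg.
Tool frame: the origin (TCP) lies between the finger pads; the fingertips stand env.tip_extent ahead of it and the grasp point (between the pads) lies 11 mm behind it (env.tip_extent is the distance from the TCP to the fingertips, in mm); z points along the fingers, y is the line along which they close (so a half turn about z gives the same grasp; the last joint's range is limited). The gripper opens to 95 mm and grips with 3 to 60 N. Pads are 20 mm wide; open, the fingers measure 119 mm over their backs; the gripper's body (75 mm by 180 mm) begins 59 mm behind the grasp point.
Start: joints at [-1.219, 0.491, 1.559, -0, 1.092, -0.106], TCP at [276.259, -560.649, 222.661] pointing down, gripper open.
Joint ranges: [-3.1, 3.1], [-0.84, 2.19], [0.05, 2.79], [-1.13, 4.28], [0.06, 2.93], [-2.69, 2.69]. Speed limits (rad/s): [2.22, 2.22, 2.79, 3.14, 3.14, 3.14].

### API

Orientations are given as [roll, pitch, yaw] about the fixed x, y, z axes, in that order (R = Rz(yaw) Ry(pitch) Rx(roll)).
In Python, from cell import env gives the robot as it stands.
- The arm moves only by the tool carry_out, never from a script. Its argument "motion" is a list of rows, each a list of 5 numbers: the shift along the tool's x, y, z in mm, then the turn about the tool's z in degrees, then the closure, from 0 (fully open) to 1 (shut). A call has 1 to 12 rows; each row shifts and turns the commanded pose from where the row before left it, along the tool's axes as they then stand; what a row does not reach is not made up. A row lasts 1/10 s, in which the tool goes at most 50 mm and 8.59 degrees, less where a joint would pass 70% of its speed; a pose out of reach is approached as far as the arm can. A call with a gripper value outside its range is refused whole. The fingers move at their own pace and stop on an object; the grip force is fixed at half the most. Time passes only in rows, so rows that do not move let the fingers close. It gives the time, the measured TCP pose, the force, the opening and the grip force at its end, in the units of the state.
- env.state(): the state, without advancing time (a new reading comes with each control period).
- env.read_camera(name): name is "scene" or "top" or "wrist"; returns a dict with "color" (420x560x3 uint8, red, green, blue), "K" (3x3 intrinsics, pixels), "R" (3x3) and "t" (3): a world point X has camera coordinates R X + t; the wrist camera has in their place "hand_eye" (4x4, takes a point from camera to tool coordinates, whose origin is the TCP and whose axes are the flange's). Camera axes: x right, y down, z forward; pixel columns grow to the right and rows downward; lengths in mm; the calibration is good to about 2 mm. A picture is of the moment at which its call begins: read the wrist's pose just before it. There is no depth.
- env.job_done(): hands the job in; it is judged then, once.
The state is a dict: "t": time; "joints": joint angles; "qvel": joint speeds; "tau": joint torques, N m; "eef_pos": TCP position; "tcp_rot": TCP orientation; "ft_force": force on the tool from outside, world axes, zero at the start; "moment": the same for the moment, N m; "opening": opening from 0.0 (shut) to 1.0 (fully open); "grip_force": force on a finger pad.
Only numpy, scipy, OpenCV 4.12 (cv2) and the standard library are available. Lean on these libraries where they do the work, as an engineer would, in place of code of your own. Each camera call takes 0.05 s, during which the arm holds its last target. There are 200 camera calls.

### The job

Close three sample pots so that nothing is carried over from the dirtier to the cleaner: with a fingertip, press each raised lid straight down until the lid is fully home, first the white lid, then the green, then the orange, each one gently. Leave the blue pot alone with its lid raised, because it is still airing. Only press: do not lift, shift or tip any pot, and leave the glassware and everything else where it stands.

Things in the scene. Friction and masses are not known exactly. Their poses are not given: they have to be found in the camera images.
- pot_white: Loose, upright sample pot of clear plastic, 60 mm across, with a white shoulder ring 66 mm across whose top is 60 mm above the table, a black neck above the ring, two white plastic coupons inside and one push-on lid, white too. About 0.25 kg with its lid. Origin: centre of the underside; z up.
- lid_white (a joint): How far the white lid has been pushed down its pot, in m: 0 = raised 10 mm above the ring (black neck showing), 0.010 = fully home, its rim on the ring, a hard stop. It starts anywhere from 0 to 0.003. It slides straight down against a steady friction of about 4 N and stays where it is left, without springing back.
- lid_white_top (a point): Middle of the top of the soft black rubber button that tops the white lid. The lid is a disc 66 mm across and 18 mm tall; the button on it is 44 mm across, 7 mm tall, gives 1 mm per 1.8 N (6.5 mm at most) and springs back when let go. Untouched, this point is 85 mm above the table when the lid is home, up to 95 mm when raised.
- pot_green: Loose, upright sample pot of clear plastic, 60 mm across, with a white shoulder ring 66 mm across whose top is 82 mm above the table, a black neck above the ring, two green plastic coupons inside and one push-on lid, green too. About 0.25 kg with its lid. Origin: centre of the underside; z up.
- lid_green (a joint): How far the green lid has been pushed down its pot, in m: 0 = raised 10 mm above the ring (black neck showing), 0.010 = fully home, its rim on the ring, a hard stop. It starts anywhere from 0 to 0.003. It slides straight down against a steady friction of about 4 N and stays where it is left, without springing back.
- lid_green_top (a point): Middle of the top of the soft black rubber button that tops the green lid. The lid is a disc 66 mm across and 18 mm tall; the button on it is 44 mm across, 7 mm tall, gives 1 mm per 1.8 N (6.5 mm at most) and springs back when let go. Untouched, this point is 107 mm above the table when the lid is home, up to 117 mm when raised.
- pot_orange: Loose, upright sample pot of clear plastic, 60 mm across, with a white shoulder ring 66 mm across whose top is 70 mm above the table, a black neck above the ring, two orange plastic coupons inside and one push-on lid, orange too. About 0.25 kg with its lid. Origin: centre of the underside; z up.
- lid_orange (a joint): How far the orange lid has been pushed down its pot, in m: 0 = raised 10 mm above the ring (black neck showing), 0.010 = fully home, its rim on the ring, a hard stop. It starts anywhere from 0 to 0.003. It slides straight down against a steady friction of about 4 N and stays where it is left, without springing back.
- lid_orange_top (a point): Middle of the top of the soft black rubber button that tops the orange lid. The lid is a disc 66 mm across and 18 mm tall; the button on it is 44 mm across, 7 mm tall, gives 1 mm per 1.8 N (6.5 mm at most) and springs back when let go. Untouched, this point is 95 mm above the table when the lid is home, up to 105 mm when raised.
- pot_blue: Loose, upright sample pot of clear plastic, 60 mm across, with a white shoulder ring 66 mm across whose top is 75 mm above the table, a black neck above the ring, two blue plastic coupons inside and one push-on lid, blue too. About 0.25 kg with its lid. Origin: centre of the underside; z up.
- lid_blue (a joint): How far the blue lid has been pushed down its pot, in m: 0 = raised 10 mm above the ring (black neck showing), 0.010 = fully home, its rim on the ring, a hard stop. It starts anywhere from 0 to 0.003. It slides straight down against a steady friction of about 4 N and stays where it is left, without springing back.
- lid_blue_top (a point): Middle of the top of the soft black rubber button that tops the blue lid. The lid is a disc 66 mm across and 18 mm tall; the button on it is 44 mm across, 7 mm tall, gives 1 mm per 1.8 N (6.5 mm at most) and springs back when let go. Untouched, this point is 100 mm above the table when the lid is home, up to 110 mm when raised.
- flask0: Loose green glass conical flask, 82 mm across the foot, 122 mm tall. Origin: centre of the underside.
- flask1: Loose clear glass conical flask, 82 mm across the foot, 122 mm tall. Origin: centre of the underside.
- dish0: Loose stack of two covered amber culture dishes, 62 mm across, 32 mm tall. Origin: centre of the underside.
- dish1: Loose covered amber culture dish, 62 mm across, 16 mm tall. Origin: centre of the underside.
- pipette: Loose pipette lying down, 219 mm long, 24 mm wide, 22 mm tall, along its own x, thin tip to +x. Origin: underside, near the middle of its length.
- sprayer: Loose grey spray bottle with a white head, 74 mm across, 191 mm tall. Origin: centre of the underside.

How it is judged (in metres and radians):
On the way, in this order (a step that is already met when the one before it is completed fails the run):
1. the white lid is fully home (value of joint lid_white above 0.0085 m), for 0.1 s.
2. the green lid is fully home (value of joint lid_green above 0.0085 m), for 0.1 s.
3. the orange lid is fully home (value of joint lid_orange above 0.0085 m), for 0.1 s.
At the end, for the whole second after the job is handed in: The white, green and orange lids are home to within 1.5 mm, the blue lid is pushed down no further than 5 mm, and all four pots stand upright (within 0.1 rad), at rest, within 20 mm of where they started (value of joint each of lid_white, lid_green, lid_orange above 0.0085 m and value of joint lid_blue below 0.005 m and distance of each of pot_white, pot_green, pot_orange, pot_blue from where it was at the start of the episode below 0.02 m and angle between each of pot_white, pot_green, pot_orange, pot_blue's own z axis and vertical below 0.1 rad and linear speed of each of pot_white, pot_green, pot_orange, pot_blue below 0.02 m/s); the robot touches nothing.
It fails at once if a lid is pushed down (past half its travel) before the lid ahead of it in the order is home ((value of joint lid_green above 0.005 m and value of joint lid_white below 0.0085 m) or (value of joint lid_orange above 0.005 m and value of joint lid_green below 0.0085 m)).
It fails at once if the lid of the blue pot is pushed down, or the blue pot is pressed or knocked with more than 3 N (value of joint lid_blue above 0.005 m or contact force between the fingers and pot_blue above 3 N).
It fails at once if a pot is pressed with more than 25 N (contact force between the fingers and pot_white above 25 N or contact force between the fingers and pot_green above 25 N or contact force between the fingers and pot_orange above 25 N or contact force between the fingers and pot_blue above 25 N).
It fails at once if a pot is lifted more than 8 mm, shifted more than 20 mm or tipped more than 0.2 rad (height (world z) of any of pot_white, pot_green, pot_orange, pot_blue above 0.008 m or distance of any of pot_white, pot_green, pot_orange, pot_blue from where it was at the start of the episode above 0.02 m or angle between any of pot_white, pot_green, pot_orange, pot_blue's own z axis and vertical above 0.2 rad).
It fails at once if a flask, dish, the pipette or the spray bottle is moved more than 20 mm (distance of any of flask0, flask1, dish0, dish1, pipette, sprayer from where it was at the start of the episode above 0.02 m).
It also fails if it takes over 48 s, if anything falls off the work surface, if the arm or the gripper's body presses on something with over 40 N, if the wrist force passes 120 N, or if a joint passes its speed limit or range.

## Working session

There is one attempt and no reset: what is moved stays moved. The work goes in short steps, Python scripts to look and compute and a tool call to move; the robot and the scene stay as the last step left them, time stands still between calls to the robot, and variables do not carry over. Pictures are saved under pics/ and viewed, at most 10 in all, crops included, and the job is handed in when it is done.

Besides the shell and the picture viewer there is one more tool, called after "Call:" by a JSON object that holds its "name" and its "arguments", one argument or row to a line. carry_out: Moves the arm, as the interface text tells. Its arguments: {"type":"object","properties":{"motion":{"type":"array"}},"required":["motion"]}

```bash
mkdir -p pics
python3 - <<'E'
from cell import env
import cv2
s=env.state();print(s,env.tip_extent)
for n in("scene","top"):
    c=env.read_camera(n);cv2.imwrite(f"pics/{n}.png",c["color"][:,:,::-1]);print(n,c["K"],c["R"],c["t"])
E
```

```text
{'t': 0.0, 'joints': array([-1.21858430e+00,  4.91576282e-01,  1.55945505e+00, -5.64352487e-06,
        1.09171622e+00, -1.05587861e-01]), 'qvel': array([-5.77924779e-05, -2.56359784e-04, -1.02750914e-03,  1.34626625e-04,
       -3.91314872e-04,  3.26831709e-04]), 'tau': array([-2.63201648e-03, -6.12645864e+01, -2.58185130e+01,  6.91350410e-02,
        4.81779815e-02, -1.10079839e-04]), 'eef_pos': array([ 276.17685074, -560.40080304,  222.04943156]), 'tcp_rot': array([-3.14044366e+00, -1.16739523e-04,  4.57802429e-01]), 'ft_force': array([ 0.56332101, -0.0205476 , -0.31395726]), 'moment': array([-0.0208439 ,  0.01099287,  0.01530259]), 'grip_force': 0.0, 'opening': 0.9983206852044245} 8.0
scene [[462.9593478    0.         279.40836086]
 [  0.         462.9593478  204.84837125]
 [  0.           0.           1.        ]] [[-0.87157556  0.48987428  0.01947363]
 [ 0.32678527  0.61010344 -0.72179303]
 [-0.36546877 -0.62273348 -0.69183495]] [ 391.72773357 -143.08579352 1366.53893562]
top [[541.33777649   0.         283.90238154]
 [  0.         541.33777649 207.41305586]
 [  0.           0.           1.        ]] [[ 0.0170496  -0.99971183  0.01689898]
 [-0.99765008 -0.01813131 -0.06607255]
 [ 0.06635991 -0.01573276 -0.99767171]] [  53.4108485   539.37653457 1580.82810304]
```

View pics/scene.png

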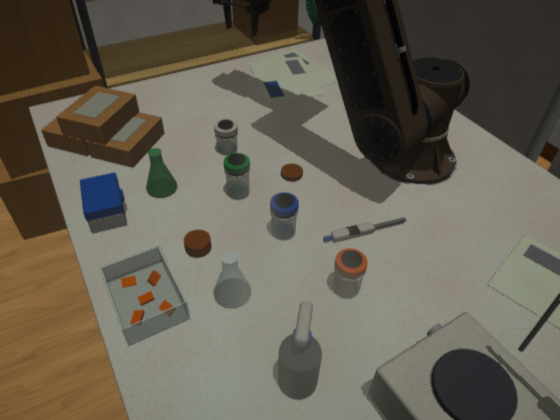

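View pics/top.png

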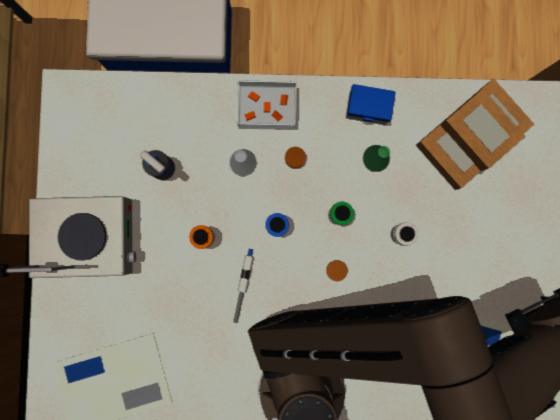

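The scene view shows the white, green, blue and orange lids at about (227,130), (237,165), (285,205) and (351,262). In the top view they are at (404,234), (342,213), (277,225) and (201,237). All four are clear of the arm.

```bash
cat > h.py <<'E'
from cell import env
import cv2, numpy as np
def ray(c,u,v,z):
    d=c["R"].T@np.linalg.inv(c["K"])@[u,v,1]; o=-c["R"].T@c["t"]
    return o+d*(z-o[2])/d[2]
def blob(img,u,v,r=14,th=60):
    p=img[v-r:v+r,u-r:u+r].max(2); n,l,s,ce=cv2.connectedComponentsWithStats((p<th).astype(np.uint8))
    i=min((i for i in range(1,n) if s[i,4]>25),key=lambda i:np.hypot(*(ce[i]-r)))
    return ce[i][0]+u-r,ce[i][1]+v-r,s[i,2:]
E
python3 - <<'E'
from h import *
T=env.read_camera("top");S=env.read_camera("scene")
for n,t,s,z in(("white",(404,234),(228,125),92),("green",(342,213),(237,159),114),("orange",(201,237),(351,258),102),("blue",(277,225),(285,200),107)):
    a=blob(T["color"],*t);b=blob(S["color"],*s)
    print(n,a,ray(T,*a[:2],z).round(1),b,ray(S,*b[:2],z).round(1))
E
```

```text
white (np.float64(406.832298136646), np.float64(233.50310559006212), array([ 15,  14, 161], dtype=int32)) [ 466.1 -283.3   92. ] (np.float64(225.09708737864077), np.float64(124.19417475728156), array([ 15,   9, 103], dtype=int32)) [ 469.4 -281.1   92. ]
green (np.float64(342.02659574468083), np.float64(212.8031914893617), array([ 15,  15, 188], dtype=int32)) [519.9 -97.2 114. ] (np.float64(236.0062111801242), np.float64(158.98136645962734), array([ 17,  13, 161], dtype=int32)) [521.5 -98.  114. ]
orange (np.float64(200.24698795180723), np.float64(236.53012048192772), array([ 15,  14, 166], dtype=int32)) [447.4 295.3 102. ] (np.float64(357.7), np.float64(257.375), array([ 7, 11, 40], dtype=int32)) [435.2 298.9 102. ]
blue (np.float64(276.97727272727275), np.float64(224.1534090909091), array([ 15,  15, 176], dtype=int32)) [485.4  82.8 107. ] (np.float64(284.1822916666667), np.float64(200.16666666666666), array([ 18,  14, 192], dtype=int32)) [486.   83.2 107. ]
```

Call:
{"name": "carry_out", "arguments": {
  "motion": [
    [29.4,-16.5,0,0,1],
    [29.4,-16.5,0,0,1],
    [29.4,-16.5,0,0,1],
    [29.4,-16.5,0,0,1],
    [29.4,-16.5,0,0,1],
    [29.4,-16.5,0,0,1],
    [29.4,-16.5,0,0,1],
    [29.4,-16.5,0,0,1],
    [29.4,-16.5,0,0,1],
    [29.4,-16.5,0,0,1],
    [0,0,40,0,1],
    [0,0,0,0,1]
  ]
}}

```text
t: 1.4
eef_pos: [466.0, -280.9, 179.5]
tcp_rot: [-3.136, 0.003, 0.459]
ft_force: [-0.7, -0.5, -0.5]
opening: 0.049
grip_force: 0.0
```

Run:
```python
from h import *
s=env.state();c=env.read_camera("wrist");cv2.imwrite("pics/w1.png",c["color"][:,:,::-1])
H=np.array(c["hand_eye"]);print(H,c["K"],s["eef_pos"],s["tcp_rot"],s["opening"])
for z in (85,95):
    p=np.linalg.inv(H)@[0,0,s["eef_pos"][2]-z,1];q=c["K"]@p[:3];print(z,q[:2]/q[2])
```

```text
[[ 4.88502810e-04 -9.67736405e-01 -2.51964305e-01  7.11680945e+01]
 [ 9.99998773e-01  9.77946658e-05  1.56316885e-03  6.30360846e-01]
 [-1.48809464e-03 -2.51964760e-01  9.67735266e-01 -1.62592989e+02]
 [ 0.00000000e+00  0.00000000e+00  0.00000000e+00  1.00000000e+00]] [[328.16901715   0.         276.84365671]
 [  0.         328.16901715 209.92160879]
 [  0.           0.           1.        ]] [ 465.99899643 -280.8599472   179.47371927] [-3.13608807e+00  2.77221031e-03  4.59452031e-01] 0.0486021805892783
85 [275.5545415  214.96668921]
95 [275.52500458 218.37371143]
```

View pics/w1.png

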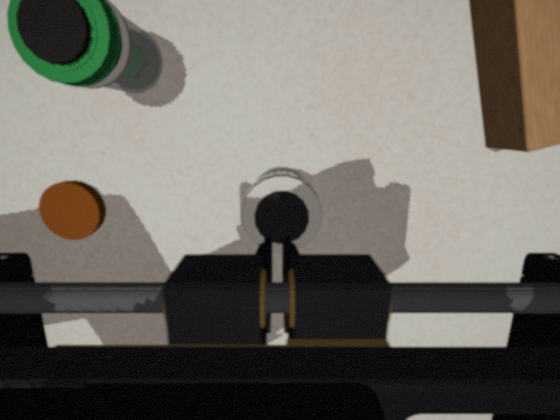

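The wrist view puts the white button at about (281,216). The expected point under the tool is (275.5,217), so I'll shift about 4 mm along tool +y. Then I'll descend to just above the button.

Call:
{"name": "carry_out", "arguments": {
  "motion": [
    [0,3.5,0,0,1],
    [0,0,20,0,1],
    [0,0,20,0,1],
    [0,0,20,0,1],
    [0,0,8,0,1],
    [0,0,0,0,1],
    [0,0,0,0,1]
  ]
}}

```text
t: 2.15
eef_pos: [469.0, -286.6, 115.8]
tcp_rot: [3.14, -0.001, 0.457]
ft_force: [0.7, -0.5, 0.8]
opening: 0.002
grip_force: 0.0
```

Call:
{"name": "carry_out", "arguments": {
  "motion": [
    [0,-2,4,0,1],
    [0,0,4,0,1],
    [0,0,0,0,1],
    [0,0,0,0,1]
  ]
}}

```text
t: 2.55
eef_pos: [467.8, -284.0, 106.7]
tcp_rot: [3.142, 0.0, 0.458]
ft_force: [0.3, 0.1, 0.2]
opening: 0.006
grip_force: 0.0
```

Run:
```python
from h import *
s=env.state();print(s["eef_pos"],s["ft_force"]);c=env.read_camera("wrist");cv2.imwrite("pics/w2.png",c["color"][:,:,::-1])
```

```text
[ 467.75213116 -284.0453319   106.70422536] [0.25747566 0.14038672 0.19793317]
```

View pics/w2.png

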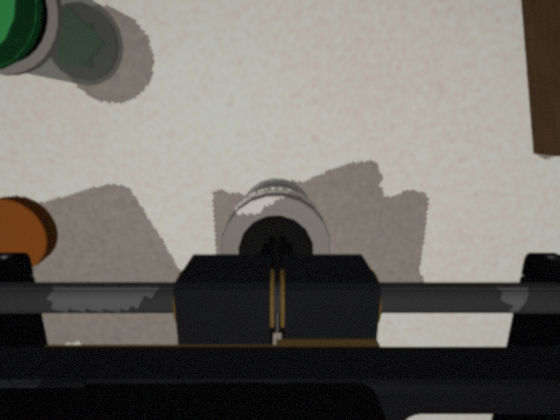

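The fingertips are centred over the white button at about (276,240), so I'll press.

Call:
{"name": "carry_out", "arguments": {
  "motion": [
    [0,0,2,0,1],
    [0,0,2,0,1],
    [0,0,2,0,1],
    [0,0,2,0,1],
    [0,0,2,0,1],
    [0,0,2,0,1],
    [0,0,0,0,1],
    [0,0,0,0,1]
  ]
}}

```text
t: 3.4
eef_pos: [467.7, -284.1, 94.7]
tcp_rot: [3.141, -0.0, 0.458]
ft_force: [-0.8, 0.8, 3.8]
opening: 0.004
grip_force: 1.6
```

Call:
{"name": "carry_out", "arguments": {
  "motion": [
    [0,0,1.5,0,1],
    [0,0,1.5,0,1],
    [0,0,1,0,1],
    [0,0,1,0,1],
    [0,0,0,0,1],
    [0,0,0,0,1]
  ]
}}

```text
t: 4.0
eef_pos: [467.8, -284.1, 89.8]
tcp_rot: [3.141, -0.0, 0.458]
ft_force: [-0.2, 0.8, 6.1]
opening: 0.007
grip_force: 3.1
```

Call:
{"name": "carry_out", "arguments": {
  "motion": [
    [0,0,1,0,1],
    [0,0,0.5,0,1],
    [0,0,0,0,1],
    [0,0,0,0,1]
  ]
}}

```text
t: 4.4
eef_pos: [467.8, -284.1, 88.4]
tcp_rot: [3.141, -0.0, 0.458]
ft_force: [-2.0, 1.7, 8.8]
opening: 0.006
grip_force: 4.3
```

Force rises at the button's own stiffness, so the white lid is home. Moving to green.

Call:
{"name": "carry_out", "arguments": {
  "motion": [
    [0,0,-4,0,1],
    [0,0,-12,0,1],
    [0,0,-28,0,1],
    [0,0,-28,0,1],
    [18.6,-20.6,0,0,1],
    [18.6,-20.6,0,0,1],
    [18.6,-20.6,0,0,1],
    [18.5,-20.6,0,0,1],
    [18.5,-20.6,0,0,1],
    [18.5,-20.6,0,0,1],
    [18.5,-20.5,0,0,1],
    [0,0,0,0,1]
  ]
}}

```text
t: 5.6
eef_pos: [520.9, -95.1, 160.6]
tcp_rot: [-3.142, -0.0, 0.461]
ft_force: [-0.6, -0.2, -0.6]
opening: 0.003
grip_force: 0.0
```

Call:
{"name": "carry_out", "arguments": {
  "motion": [
    [0,0,15,0,1],
    [0,0,11,0,1],
    [0,0,3,0,1],
    [0,0,0,0,1],
    [0,0,0,0,1]
  ]
}}

```text
t: 6.1
eef_pos: [520.6, -97.8, 131.4]
tcp_rot: [3.141, -0.0, 0.457]
ft_force: [-0.1, -0.1, -0.4]
opening: 0.003
grip_force: 0.0
```

Run:
```python
from h import *
s=env.state();print(s["eef_pos"],s["ft_force"]);c=env.read_camera("wrist");cv2.imwrite("pics/w3.png",c["color"][:,:,::-1])
```

```text
[520.55924125 -97.81254963 131.38619421] [-0.14996074 -0.10648737 -0.4133087 ]
```

View pics/w3.png

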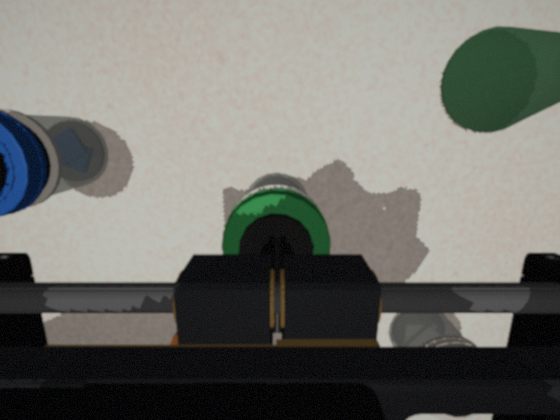

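The fingertips are centred over the green button at about (276,238), with the tip near z = 123. Pressing.

Call:
{"name": "carry_out", "arguments": {
  "motion": [
    [0,0,3,0,1],
    [0,0,2,0,1],
    [0,0,2,0,1],
    [0,0,2,0,1],
    [0,0,2,0,1],
    [0,0,2,0,1],
    [0,0,2,0,1],
    [0,0,2,0,1],
    [0,0,0,0,1],
    [0,0,0,0,1]
  ]
}}

```text
t: 7.15
eef_pos: [520.5, -97.4, 114.1]
tcp_rot: [3.142, 0.0, 0.458]
ft_force: [-1.2, 0.5, 3.4]
opening: 0.005
grip_force: 1.6
```

Call:
{"name": "carry_out", "arguments": {
  "motion": [
    [0,0,1,0,1],
    [0,0,1,0,1],
    [0,0,0,0,1],
    [0,0,0,0,1]
  ]
}}

```text
t: 7.55
eef_pos: [520.5, -97.4, 112.2]
tcp_rot: [3.141, -0.0, 0.458]
ft_force: [-1.5, 0.0, 5.2]
opening: 0.007
grip_force: 2.7
```

Call:
{"name": "carry_out", "arguments": {
  "motion": [
    [0,0,1,0,1],
    [0,0,0.5,0,1],
    [0,0,0,0,1],
    [0,0,0,0,1]
  ]
}}

```text
t: 7.95
eef_pos: [520.5, -97.4, 110.9]
tcp_rot: [3.141, -0.0, 0.458]
ft_force: [-1.7, -0.0, 7.5]
opening: 0.005
grip_force: 3.9
```

Green lid is home. I'll raise the tool high, pass over to orange, then descend.

Call:
{"name": "carry_out", "arguments": {
  "motion": [
    [0,0,-4,0,1],
    [0,0,-12,0,1],
    [0,0,-25,0,1],
    [0,0,-29,0,1],
    [0,0,0,0,1]
  ]
}}

```text
t: 8.45
eef_pos: [521.7, -97.7, 184.2]
tcp_rot: [3.138, -0.004, 0.458]
ft_force: [0.3, -0.3, -0.3]
opening: 0.005
grip_force: 0.0
```

Call:
{"name": "carry_out", "arguments": {
  "motion": [
    [9,-32,0,0,1],
    [9,-32,0,0,1],
    [9,-32,0,0,1],
    [9,-32,0,0,1],
    [9,-32,0,0,1],
    [9,-32,0,0,1],
    [9,-32,0,0,1],
    [9,-32,0,0,1],
    [9,-32,0,0,1],
    [9,-32,0,0,1],
    [9,-32,0,0,1],
    [8.5,-32.5,0,0,1]
  ]
}}

```text
t: 9.65
eef_pos: [446.3, 296.3, 180.4]
tcp_rot: [3.142, 0.001, 0.458]
ft_force: [0.2, -0.4, -0.1]
opening: 0.005
grip_force: 0.0
```

Call:
{"name": "carry_out", "arguments": {
  "motion": [
    [0,0,20,0,1],
    [0,0,20,0,1],
    [0,0,15,0,1],
    [0,0,0,0,1],
    [0,0,0,0,1]
  ]
}}

```text
t: 10.15
eef_pos: [446.9, 295.0, 125.7]
tcp_rot: [3.142, 0.001, 0.458]
ft_force: [0.2, -0.3, 1.0]
opening: 0.006
grip_force: 0.0
```

Run:
```python
from h import *
s=env.state();print(s["eef_pos"],s["ft_force"]);c=env.read_camera("wrist");cv2.imwrite("pics/w4.png",c["color"][:,:,::-1])
```

```text
[446.9347019  294.95476166 125.72021118] [ 0.22431876 -0.26865126  1.03031848]
```

View pics/w4.png

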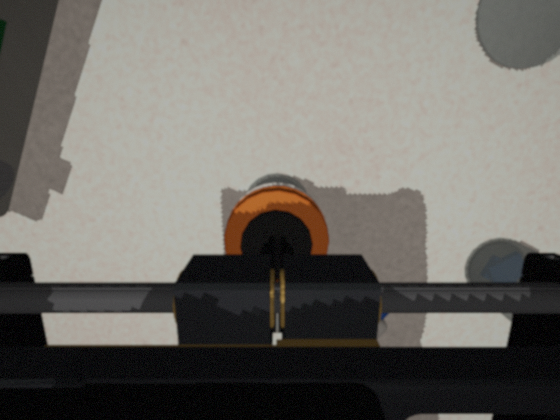

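The fingertips are centred over the orange button at about (276,237), with the tip near z = 118. Pressing.

Call:
{"name": "carry_out", "arguments": {
  "motion": [
    [0,0,6,0,1],
    [0,0,4,0,1],
    [0,0,2,0,1],
    [0,0,2,0,1],
    [0,0,2,0,1],
    [0,0,2,0,1],
    [0,0,2,0,1],
    [0,0,2,0,1],
    [0,0,1,0,1],
    [0,0,0,0,1],
    [0,0,0,0,1]
  ]
}}

```text
t: 11.3
eef_pos: [447.0, 295.0, 102.6]
tcp_rot: [3.141, 0.0, 0.458]
ft_force: [-0.1, -0.6, 3.1]
opening: -0.0
grip_force: 1.7
```

Call:
{"name": "carry_out", "arguments": {
  "motion": [
    [0,0,1,0,1],
    [0,0,1,0,1],
    [0,0,0,0,1],
    [0,0,0,0,1]
  ]
}}

```text
t: 11.7
eef_pos: [447.0, 295.0, 100.6]
tcp_rot: [3.141, -0.0, 0.458]
ft_force: [-0.8, -0.0, 3.9]
opening: 0.003
grip_force: 2.4
```

Call:
{"name": "carry_out", "arguments": {
  "motion": [
    [0,0,1,0,1],
    [0,0,0.5,0,1],
    [0,0,0,0,1],
    [0,0,0,0,1]
  ]
}}

```text
t: 12.1
eef_pos: [447.0, 295.0, 99.3]
tcp_rot: [3.141, -0.0, 0.458]
ft_force: [-1.0, -2.3, 7.5]
opening: 0.003
grip_force: 3.5
```

Call:
{"name": "carry_out", "arguments": {
  "motion": [
    [0,0,1,0,1],
    [0,0,0,0,1],
    [0,0,0,0,1]
  ]
}}

```text
t: 12.4
eef_pos: [447.0, 295.0, 98.4]
tcp_rot: [3.141, -0.0, 0.458]
ft_force: [-1.1, -2.3, 8.8]
opening: 0.004
grip_force: 4.3
```

Call:
{"name": "carry_out", "arguments": {
  "motion": [
    [0,0,-4,0,1],
    [0,0,-12,0,1],
    [0,0,-30,0,1],
    [0,0,-40,0,1],
    [0,0,-40,0,1],
    [0,0,0,0,1],
    [0,0,0,0,1]
  ]
}}

```text
t: 13.1
eef_pos: [446.9, 295.1, 224.9]
tcp_rot: [3.142, -0.002, 0.458]
ft_force: [-0.6, 0.6, -0.6]
opening: 0.005
grip_force: 0.0
```

Run:
```python
from h import *
c=env.read_camera("scene");cv2.imwrite("pics/s2.png",cv2.resize(c["color"][90:300,190:400,::-1],(600,600),interpolation=cv2.INTER_CUBIC))
```

```text
(no output)
```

View pics/s2.png

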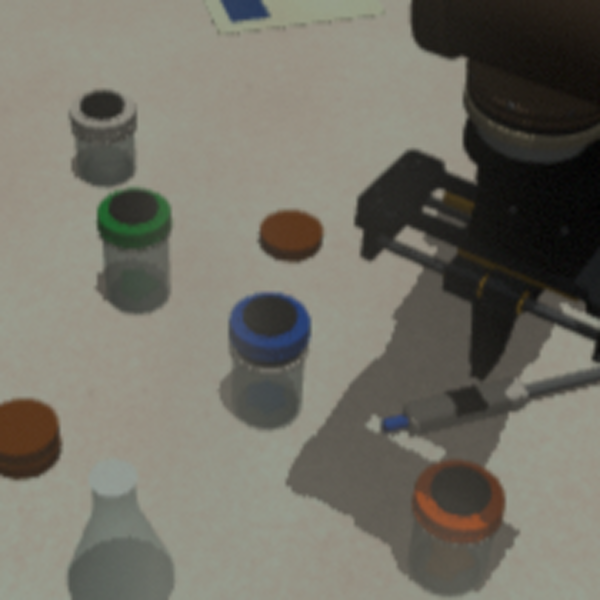

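The crop shows the white (103,115), green (134,215) and orange (458,505) pots upright with no black neck showing. The blue pot at (270,330) still stands, and the gripper is clear of everything.

```bash
python3 -c "
from cell import env
print(env.job_done())"
```

```text
the job is handed in; nothing more can be done
None
```

I pressed the white, green and orange lids home in that order, each with under about 10 N, did not touch the blue pot, and handed the job in; no verdict was shown.

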